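# Snug down the bottle rack's clamp with the ratchet

### The job

The bottle rack's clamp foot is not yet tight. Swing the orange-handled ratchet spanner that sits on its nut back and forth, so that the clockwise strokes turn the nut and the return strokes slip, until the red pointer on the nut rests inside the green zone of the white foot; do not take it past the zone, since it cannot be turned back. Then let go of the handle, and leave the blue-handled spare spanner lying where it is.

Things in the scene. Friction and masses are not known exactly. Their poses are not given: they have to be found in the camera images.
- ratchet_grip (a point): Middle of the orange grip (level bar 116 long, 16 wide, 18 mm high, centre 60 mm above the counter) of the ratchet spanner seated on the nut. It swings level about the upright stud, 130 mm from here along this point's +x; y is across, z up. Stud top 86 mm high. Two black stop posts 70 mm high, 66 mm from the stud, flank the handle. Wire rack 340 mm tall, to the right, 190 mm or more from the stud.
- ratchet (a joint): Swing of the ratchet spanner, rad, growing clockwise seen from above; stops at -0.6 and 0.6, 0 is mid swing. Going clockwise it drives the nut after at most 0.175 rad of play (36 teeth); going back it clicks freely and the nut stays. Driving takes about 3 N at the grip, returning about 1 N. It stays where it is left.
- nut (a joint): Turn of the nut, rad, growing clockwise seen from above. Its red pointer (bar 8 mm wide, reaching 68 mm from the stud) moves just above the round white foot (radius 78, 14 mm high). 0: pointer on the centre of the green zone, which spans -0.2 to 0.2 on the side away from the handle. Starts between -2.2 and -1.5; stays where it is left; only the ratchet turns it.
- spare: Spare spanner with a blue grip, lying loose on the counter to the left; a bystander shaped like the ratchet spanner, 212 mm long, 44 mm wide at the head, 20 mm high. Origin on its underside near mid length, x axis towards its head. Not to be moved.

How it is judged:
At the end, for the whole second after the job is handed in: The nut's red pointer rests inside the green zone (nut joint within 0.2 rad, 11 degrees, of the zone's centre), nut and ratchet are still, and the blue spare spanner lies within 30 mm of where it was (value of joint nut between -0.2 and 0.2 rad and velocity of joint nut between -0.05 and 0.05 rad/s and velocity of joint ratchet between -0.1 and 0.1 rad/s and distance of spare from where it was at the start of the episode below 0.03 m); the robot touches nothing.
It fails at once if the nut is driven past the green zone (value of joint nut above 0.2 rad).
It fails at once if the blue spare spanner is moved by more than 30 mm (distance of spare from where it was at the start of the episode above 0.03 m).
It also fails if it takes over 70 s, if anything falls off the work surface, if the arm or the gripper's body presses on something with over 40 N, if the wrist force passes 120 N, or if a joint passes its speed limit or range.

### The arm

A 6-joint arm with a two-finger parallel gripper is mounted at the origin on the work surface. World frame = base frame: x ahead of the robot, y to its left, z up, the work surface at z = 0. Lengths are in m, angles in rad, forces in N, time in s.
With the tool pointing down it reaches from about 0.325 to 0.775 m from the base axis. Payload 9.3 kg.
Tool frame: the origin (TCP) lies on the centre line of the jaws, within the pads' length; the fingertips stand 11 mm ahead of it and the grasp point (between the pads) lies 8 mm behind it; z points along the fingers, y is the direction in which the jaws open and shut (so a half turn about z gives the same grasp; the last joint's range is limited). The gripper opens to 85 mm and grips with 20 to 120 N. Pads are 22 mm wide; open, the fingers measure 114 mm over their backs; the gripper's body (76 mm by 85 mm) begins 54 mm behind the grasp point. The pads swing forward as they close: fully open they stand 13 mm farther back than shut.
Start: joints at [-1.298, 0.259, 0.021, 1.334, 0, 1.418], TCP at [0.227, -0.501, 0.221] pointing down, gripper open.
Joint ranges: [-3.04, 3.04], [-0.91, 1.82], [-1.04, 1.36], [-1.92, 1.95], [-1.52, 1.45], [-3.14, 3.14]. Speed limits (rad/s): [2.22, 2.22, 2.79, 3.14, 3.14, 3.14].

### API

Orientations are given as a rotation vector (axis times angle).
In Python, from plant import get_obs, get_image, get_calibration, finish_job gives the robot as it stands.
- The arm moves only by the shell command python3 -m crank 'ROWS'. ROWS is JSON, a list of rows, each an object of numbers: "tx", "ty", "tz": the shift along the world's x, y, z in cm; "rx", "ry", "rz": the turn, a rotation vector about the world's x, y, z in degrees; "fingers": the closure, from 0 (fully open) to 1 (shut). A call has 1 to 20 rows; each row is the pose to reach, as a shift and turn from the pose commanded when the call began; what a row does not reach only later rows make up. A row lasts 1/12 s, in which the tool goes at most 41.7 mm and 7.16 degrees, less where a joint would pass 70% of its speed; a pose out of reach is approached as far as the arm can. A call with a gripper value outside its range is refused whole. The fingers move at their own pace and stop on an object; the grip force is fixed at half the most. Time passes only in rows, so rows that repeat a pose let the fingers close. It gives the time, the measured TCP pose, the force and the opening at its end, in the units of the state.
- get_obs(): the state, without advancing time (a new reading comes with each control period).
- get_image(name): name is "scene" or "side" or "wrist"; returns the picture (480x640x3 uint8, red, green, blue); there is no depth.
- get_calibration(name): a dict with "intrinsics" (3x3 intrinsics, pixels), "extrinsics" (4x4, takes a point from world to camera coordinates). Camera axes: x right, y down, z forward; pixel columns grow to the right and rows downward; lengths in m; the calibration is good to about 2 mm. A picture is of the moment at which its call begins: read the wrist's pose just before it. get_calibration takes no time and is no camera call; for the wrist camera it gives the pose at the moment of the call.
- finish_job(): hands the job in, once; it reports no verdict.
The state is a dict: "time": time; "joint_positions": joint angles; "qvel": joint speeds; "effort": joint torques, N m; "tool_pos": TCP position; "orientation": TCP orientation; "ft_force": force on the tool from outside, world axes, zero at the start; "wrist_torque": the same for the moment, N m; "gripper_width": opening from 0.0 (shut) to 1.0 (fully open).
Only numpy, scipy, OpenCV 4.12 (cv2) and the standard library are available. Lean on these libraries where they do the work, as an engineer would, in place of code of your own. Each camera call takes 0.05 s, during which the arm holds its last target. There are 200 camera calls.

## Working session

There is one attempt and no reset: what is moved stays moved. The work goes in short steps, Python scripts to look and compute and a shell command to move; the robot and the scene stay as the last step left them, time stands still between calls to the robot, and variables do not carry over. Pictures are saved under pics/ and viewed, about 8 in all and at most 12, crops included, and the job is handed in when it is done.

```bash
mkdir -p pics
python3 - <<'E'
from plant import *
import cv2,numpy as np
o=get_obs();print(o['time'],o['tool_pos'],o['orientation'],o['gripper_width'])
for n in("scene","side"):
    im=get_image(n);cv2.imwrite(f"pics/{n}0.png",im[:,:,::-1]);c=get_calibration(n)
    print(n,np.round(c['intrinsics'],1).tolist(),np.round(c['extrinsics'],4).tolist())
E
```

```text
0.0 [ 0.22711252 -0.50060432  0.22006033] [-3.06936374e+00 -6.63513797e-01  8.40291513e-05] 1.0007045828336008
scene [[583.2, 0.0, 319.1], [0.0, 583.2, 239.7], [0.0, 0.0, 1.0]] [[0.8692, 0.4942, 0.0131, -0.5905], [0.4372, -0.7561, -0.4869, -0.0977], [-0.2308, 0.429, -0.8733, 0.9166], [0.0, 0.0, 0.0, 1.0]]
side [[572.5, 0.0, 321.1], [0.0, 572.5, 231.9], [0.0, 0.0, 1.0]] [[-0.9038, -0.4278, 0.006, 0.5758], [-0.2349, 0.4845, -0.8426, 0.1172], [0.3576, -0.763, -0.5385, 0.8406], [0.0, 0.0, 0.0, 1.0]]
```

View pics/scene0.png

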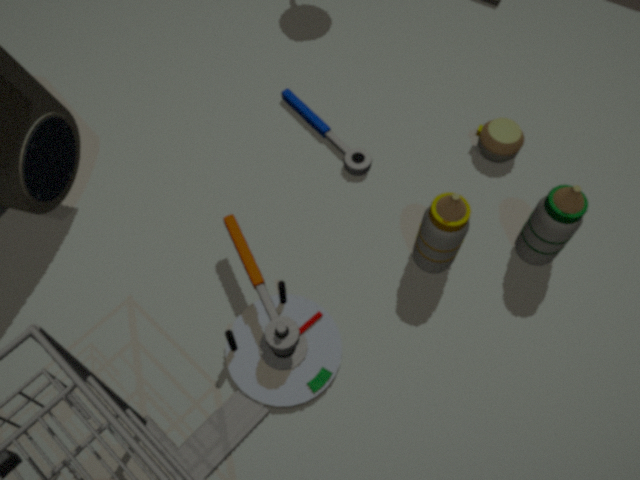

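View pics/side0.png

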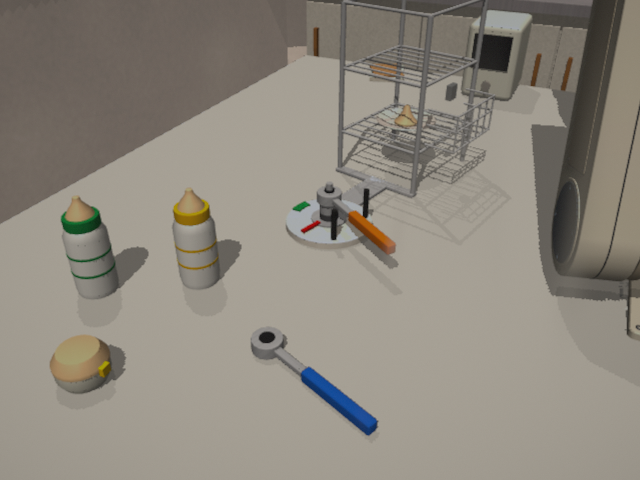

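The scene picture shows the orange grip running from (230,218) to (259,284), the stud near (282,328), the red pointer tip at (320,316), the green zone at (320,380) and the spare at (285–365, 95–165). The side picture agrees with this.

```bash
cat > h.py <<'E'
from plant import *
import cv2,numpy as np
def bp(c,uv,z):
    K=np.array(c['intrinsics']);E=np.array(c['extrinsics']);R,t=E[:3,:3],E[:3,3]
    d=R.T@np.linalg.inv(K)@np.array([uv[0],uv[1],1.]);o=-R.T@t
    return (o+d*(z-o[2])/d[2])[:2]
def mask(im,col):
    h=cv2.cvtColor(im,cv2.COLOR_RGB2HSV);H,S,V=cv2.split(h)
    r={'orange':(H>=6)&(H<=16)&(S>200),'red':((H<4)|(H>176))&(S>180),'green':(H>50)&(H<75)&(S>170)}[col]&(V>60)
    n,l,s,ce=cv2.connectedComponentsWithStats(r.astype(np.uint8))
    return n,l,s,ce
def pts(im,col,box):
    n,l,s,ce=mask(im,col);m=np.zeros(l.shape,bool);x0,y0,x1,y1=box;m[y0:y1,x0:x1]=l[y0:y1,x0:x1]>0
    y,x=np.nonzero(m);return np.c_[x,y]
def look(n,box,stud=None):
    im=get_image(n);c=get_calibration(n);out={}
    for col,z in(('orange',.069),('red',.02),('green',.015)):
        p=pts(im,col,box)
        if len(p)<15: print(n,col,'few',len(p));continue
        w=np.array([bp(c,q,z) for q in p]);m=w.mean(0);u,s,vt=np.linalg.svd(w-m,full_matrices=False)
        a=(w-m)@vt[0];print(n,col,len(p),m.round(4),'dir',vt[0].round(3),'deg',np.degrees(np.arctan2(vt[0][1],vt[0][0])).round(1),'len',np.ptp(a).round(3),'mid',(m+vt[0]*(a.max()+a.min())/2).round(4))
        out[col]=m,vt[0],w
    if stud is not None and 'red' in out and 'green' in out:
        an=lambda k:np.arctan2(*(out[k][0]-stud)[::-1]);print('nut est',round(float((an('green')-an('red')+np.pi)%(2*np.pi)-np.pi),3))
    return im,c,out
E
python3 - <<'E'
from h import *
S={"scene":(200,190,380,420),"side":(270,170,420,260)}
for n in S:
    im,c,o=look(n,S[n])
    uv={"scene":(281,327),"side":(329,186)}[n];print('stud top',bp(c,uv,.086))
    if n=="scene":
        for q in((232,341),(283,292)):print('post',bp(c,q,.035))
        b=im
        print('spare',[bp(c,q,.015) for q in((285,93),(360,160))])
        print('foot',[bp(c,q,.014) for q in((226,345),(342,345),(285,406))])
E
```

```text
scene orange 188 [0.5064 0.0943] dir [ 0.825 -0.565] deg -34.4 len 0.111 mid [0.5011 0.0979]
scene red 104 [0.6241 0.0718] dir [-0.293 -0.956] deg -107.1 len 0.036 mid [0.6241 0.0716]
scene green 209 [0.6732 0.011 ] dir [-0.227 -0.974] deg -103.1 len 0.03 mid [0.6732 0.0111]
stud top [0.60931667 0.02670725]
post [ 0.55234453 -0.00603325]
post [0.57354287 0.08612141]
spare [array([0.37907386, 0.41036998]), array([0.55514042, 0.34936582])]
foot [array([ 0.54230879, -0.00972436]), array([0.67607199, 0.06711876]), array([ 0.65186937, -0.03927652])]
side orange 536 [0.5051 0.111 ] dir [-0.786  0.619] deg 141.8 len 0.11 mid [0.5057 0.1106]
side red 62 [0.6226 0.074 ] dir [0.261 0.965] deg 74.9 len 0.042 mid [0.6228 0.0745]
side green 60 [0.6735 0.0121] dir [0.205 0.979] deg 78.2 len 0.032 mid [0.6735 0.0118]
stud top [0.6044174  0.03843249]
```

Run:
```python
from h import *
c=get_calibration("side")
for q in((343,172),(413,188),(487,148),(400,130)):print(q,bp(c,q,.0))
for q in((341,3),(428,20),(482,0)):print('top',q,bp(c,q,.34))
c=get_calibration("scene")
for q in((35,328),(190,475),(145,418)):print(q,bp(c,q,.34),bp(c,q,0))
```

```text
(343, 172) [ 0.67050444 -0.17959295]
(413, 188) [ 0.51443758 -0.17575895]
(487, 148) [ 0.41985481 -0.43924295]
(400, 130) [ 0.63579926 -0.45269966]
top (341, 3) [ 0.6811492  -0.17237121]
top (428, 20) [ 0.50166872 -0.11179158]
top (482, 0) [ 0.45873993 -0.31736247]
(35, 328) [ 0.50808558 -0.14271897] [ 0.29840208 -0.11641285]
(190, 475) [ 0.67074772 -0.16957101] [ 0.59253383 -0.16496771]
(145, 418) [ 0.62133857 -0.15464809] [ 0.50319036 -0.13798353]
```

```bash
python3 -m crank '[{"tx":0.6,"ty":4,"rz":7},{"tx":1.3,"ty":8,"rz":14},{"tx":2.2,"ty":12,"rz":21},{"tx":3.2,"ty":16,"rz":28},{"tx":4.2,"ty":20,"rz":35},{"tx":5.4,"ty":23.5,"rz":42},{"tx":6.8,"ty":27,"rz":49},{"tx":8.2,"ty":30.5,"rz":56},{"tx":9.6,"ty":34,"rz":63},{"tx":10.8,"ty":37.5,"rz":70},{"tx":11.6,"ty":41,"rz":77},{"tx":12.2,"ty":44.5,"rz":84},{"tx":12.8,"ty":48,"rz":91},{"tx":13.5,"ty":51.5,"rz":98},{"tx":15,"ty":54.5,"rz":105},{"tx":17,"ty":57.5,"rz":112},{"tx":20,"ty":60,"rz":119},{"tx":23.5,"ty":60.9,"rz":120.4},{"tx":27.1,"ty":60.9,"rz":120.4},{"tx":27.1,"ty":60.9,"rz":120.4}]'
python3 - <<'E'
from h import *
print(get_obs()['tool_pos'],get_obs()['orientation'])
im,c,o=look("wrist",(0,0,640,480),np.array([.608,.030]))
cv2.imwrite("pics/w1.png",im[:,:,::-1])
E
```

```text
[ 0.22715059 -0.50072366  0.22031028] [-3.06987165e+00 -6.63669181e-01  3.79755365e-05]
wrist orange few 0
wrist red few 0
wrist green few 0$[0]: bad value
```

View pics/w1.png

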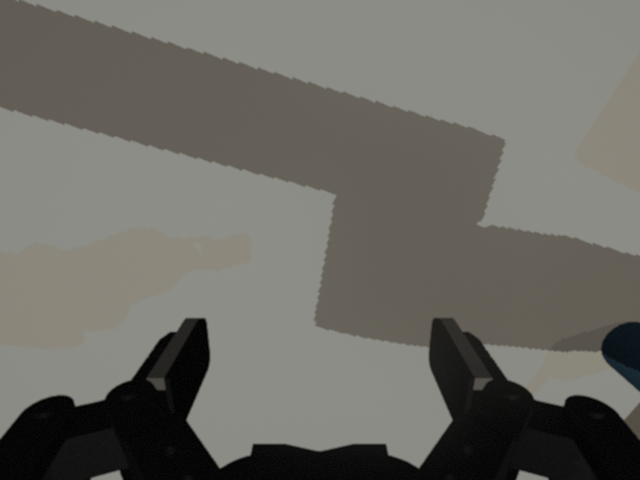

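The move was refused and the arm stayed put, so the picture shows only bare counter and the open fingers. I'll supply all seven keys.

```bash
python3 -m crank '[{"tx":0.6,"ty":4,"tz":0,"rx":0,"ry":0,"rz":7,"fingers":0},{"tx":1.3,"ty":8,"tz":0,"rx":0,"ry":0,"rz":14,"fingers":0},{"tx":2.2,"ty":12,"tz":0,"rx":0,"ry":0,"rz":21,"fingers":0},{"tx":3.2,"ty":16,"tz":0,"rx":0,"ry":0,"rz":28,"fingers":0},{"tx":4.2,"ty":20,"tz":0,"rx":0,"ry":0,"rz":35,"fingers":0},{"tx":5.4,"ty":23.5,"tz":0,"rx":0,"ry":0,"rz":42,"fingers":0},{"tx":6.8,"ty":27,"tz":0,"rx":0,"ry":0,"rz":49,"fingers":0},{"tx":8.2,"ty":30.5,"tz":0,"rx":0,"ry":0,"rz":56,"fingers":0},{"tx":9.6,"ty":34,"tz":0,"rx":0,"ry":0,"rz":63,"fingers":0},{"tx":10.8,"ty":37.5,"tz":0,"rx":0,"ry":0,"rz":70,"fingers":0},{"tx":11.6,"ty":41,"tz":0,"rx":0,"ry":0,"rz":77,"fingers":0},{"tx":12.2,"ty":44.5,"tz":0,"rx":0,"ry":0,"rz":84,"fingers":0},{"tx":12.8,"ty":48,"tz":0,"rx":0,"ry":0,"rz":91,"fingers":0},{"tx":13.5,"ty":51.5,"tz":0,"rx":0,"ry":0,"rz":98,"fingers":0},{"tx":15,"ty":54.5,"tz":0,"rx":0,"ry":0,"rz":105,"fingers":0},{"tx":17,"ty":57.5,"tz":0,"rx":0,"ry":0,"rz":112,"fingers":0},{"tx":20,"ty":60,"tz":0,"rx":0,"ry":0,"rz":119,"fingers":0},{"tx":23.5,"ty":60.9,"tz":0,"rx":0,"ry":0,"rz":120.4,"fingers":0},{"tx":27.1,"ty":60.9,"tz":0,"rx":0,"ry":0,"rz":120.4,"fingers":0},{"tx":27.1,"ty":60.9,"tz":0,"rx":0,"ry":0,"rz":120.4,"fingers":0}]'
python3 - <<'E'
from h import *
from scipy.spatial.transform import Rotation as R
o=get_obs();print(o['time'],o['tool_pos'],R.from_rotvec(o['orientation']).as_matrix().round(3).tolist())
im,c,o=look("wrist",(0,0,640,480),np.array([.608,.030]))
cv2.imwrite("pics/w2.png",im[:,:,::-1])
E
```

```text
time: 1.92
tool_pos: [0.5031, 0.1089, 0.219]
orientation: [0.948, 2.995, -0.0]
ft_force: [-1.9, 0.0, -0.7]
gripper_width: 0.998
1.9167 [0.50309199 0.10892488 0.21899526] [[-0.818, 0.575, 0.0], [0.575, 0.818, -0.0], [-0.0, -0.0, -1.0]]
wrist orange 119 [0.5063 0.0941] dir [ 0.825 -0.565] deg -34.4 len 0.098 mid [0.5019 0.0972]
wrist red 136 [0.621  0.0686] dir [-0.322 -0.947] deg -108.8 len 0.039 mid [0.6219 0.0714]
wrist green few 0
```

View pics/w2.png

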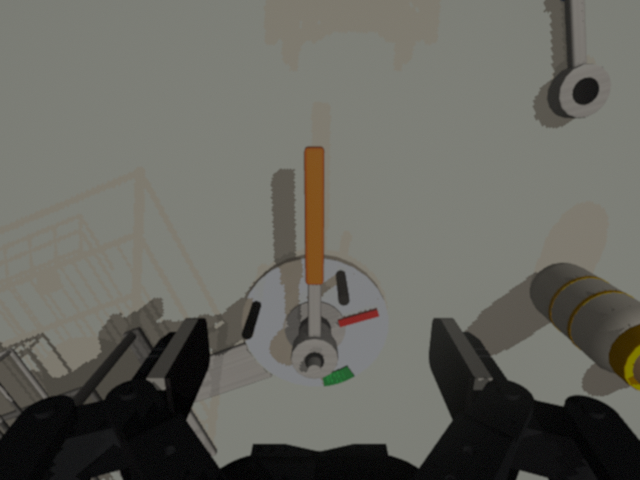

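The wrist view shows the grip at u≈305–323, v≈147–284, the stud top at (314,362), the pointer at (340–378, 312–325) and green at (338,377).

Run:
```python
from h import *
c=get_calibration("wrist")
A=bp(c,(314,148),.069);B=bp(c,(314.5,283),.069);S=bp(c,(314,361),.086)
G=bp(c,(338.5,376.5),.014);T=bp(c,(377,314.5),.02);T2=bp(c,(340,322.5),.02)
P=[bp(c,(343,271),.07),bp(c,(256,306),.07)]
F=[bp(c,q,.014) for q in((245,320),(388,320),(317,254))]
an=lambda v:np.degrees(np.arctan2(v[1],v[0])).round(1)
print(A,B,np.linalg.norm(A-B),'grip',(A+B)/2,'stud',S,np.linalg.norm((A+B)/2-S))
print('handle',an((A+B)/2-S),an(A-B),'green',an(G-S),np.linalg.norm(G-S),'red',an(T-S),an(T-T2),np.linalg.norm(T-S))
print('posts',[ (p,an(p-S),np.linalg.norm(p-S).round(3)) for p in P],F)
```

```text
[0.45320574 0.13669305] [0.54584932 0.07132835] 0.11338155577800361 grip [0.49952753 0.1040107 ] stud [0.60027953 0.0323873 ] 0.1236158400055704
handle 144.6 144.8 green -15.5 0.07690607654827866 red 62.6 68.8 0.0644810706078184
posts [(array([0.55029452, 0.09784907]), np.float64(127.4), np.float64(0.082)), (array([0.53398792, 0.01686193]), np.float64(-166.8), np.float64(0.068))] [array([ 0.55892851, -0.02858044]), array([0.64543949, 0.09446739]), array([0.5419892 , 0.07621823])]
```

```bash
python3 -m crank '[{"tx":-0.2,"ty":-0.2,"tz":-3,"rx":0,"ry":0,"rz":0,"fingers":0},{"tx":-0.2,"ty":-0.2,"tz":-6,"rx":0,"ry":0,"rz":0,"fingers":0},{"tx":-0.2,"ty":-0.2,"tz":-9,"rx":0,"ry":0,"rz":0,"fingers":0},{"tx":-0.2,"ty":-0.2,"tz":-12,"rx":0,"ry":0,"rz":0,"fingers":0},{"tx":-0.2,"ty":-0.2,"tz":-14,"rx":0,"ry":0,"rz":0,"fingers":0},{"tx":-0.2,"ty":-0.2,"tz":-16,"rx":0,"ry":0,"rz":0,"fingers":0},{"tx":-0.2,"ty":-0.2,"tz":-16.8,"rx":0,"ry":0,"rz":0,"fingers":0},{"tx":-0.2,"ty":-0.2,"tz":-16.8,"rx":0,"ry":0,"rz":0,"fingers":0.74},{"tx":-0.2,"ty":-0.2,"tz":-16.8,"rx":0,"ry":0,"rz":0,"fingers":0.74},{"tx":-0.2,"ty":-0.2,"tz":-16.8,"rx":0,"ry":0,"rz":0,"fingers":0.74},{"tx":-0.2,"ty":-0.2,"tz":-16.8,"rx":0,"ry":0,"rz":0,"fingers":0.74},{"tx":-0.2,"ty":-0.2,"tz":-16.8,"rx":0,"ry":0,"rz":0,"fingers":0.74},{"tx":-0.2,"ty":-0.2,"tz":-16.8,"rx":0,"ry":0,"rz":0,"fingers":0.74},{"tx":-0.2,"ty":-0.2,"tz":-16.8,"rx":0,"ry":0,"rz":0,"fingers":0.74}]'
python3 - <<'E'
from h import *
im,c,o=look("wrist",(0,0,640,480))
cv2.imwrite("pics/w3.png",im[:,:,::-1])
# planner: shifts for swing from handle angle a0 to a1 deg
def rows(a0,a1,n,r=.135):
    for k in range(1,n+1):
        a=a0+(a1-a0)*k/n;f=lambda t:100*r*np.array([np.cos(np.radians(t)),np.sin(np.radians(t))])
        d=f(a)-f(a0);print(round(a-a0,1),d.round(1))
rows(144.8,194.8,10);print();rows(194.8,144.8,10)
E
```

```text
time: 3.13
tool_pos: [0.4964, 0.1061, 0.0531]
orientation: [0.95, 2.994, 0.0]
ft_force: [1.4, 0.2, 0.4]
gripper_width: 0.261
wrist orange 6692 [0.4992 0.106 ] dir [ 0.824 -0.567] deg -34.5 len 0.113 mid [0.502  0.1041]
wrist red 32 [0.631 0.091] dir [ 0.901 -0.434] deg -25.7 len 0.007 mid [0.6313 0.0909]
wrist green few 0
5.0 [-0.6 -1. ]
10.0 [-1.2 -2. ]
15.0 [-1.6 -3.1]
20.0 [-2.  -4.2]
25.0 [-2.3 -5.4]
30.0 [-2.4 -6.6]
35.0 [-2.5 -7.7]
40.0 [-2.4 -8.9]
45.0 [ -2.3 -10.1]
50.0 [ -2.  -11.2]

-5.0 [-0.3  1.2]
-10.0 [-0.4  2.3]
-15.0 [-0.4  3.5]
-20.0 [-0.4  4.7]
-25.0 [-0.2  5.8]
-30.0 [0. 7.]
-35.0 [0.4 8.1]
-40.0 [0.8 9.2]
-45.0 [ 1.4 10.2]
-50.0 [ 2.  11.2]
```

View pics/w3.png

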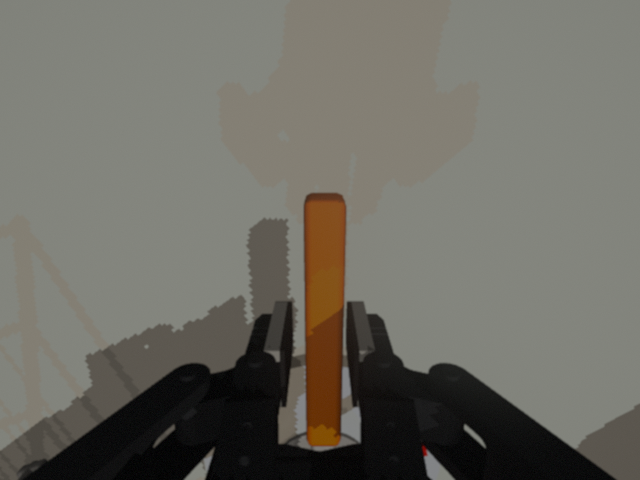

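The pads straddle the grip at u 305–345 with a gap on both sides. Next comes the return stroke, then a drive stroke.

```bash
python3 -m crank '[{"tx":-0.6,"ty":-1.0,"tz":0,"rx":0,"ry":0,"rz":5,"fingers":0.74},{"tx":-1.2,"ty":-2.0,"tz":0,"rx":0,"ry":0,"rz":10,"fingers":0.74},{"tx":-1.6,"ty":-3.1,"tz":0,"rx":0,"ry":0,"rz":15,"fingers":0.74},{"tx":-2.0,"ty":-4.2,"tz":0,"rx":0,"ry":0,"rz":20,"fingers":0.74},{"tx":-2.3,"ty":-5.4,"tz":0,"rx":0,"ry":0,"rz":25,"fingers":0.74},{"tx":-2.4,"ty":-6.6,"tz":0,"rx":0,"ry":0,"rz":30,"fingers":0.74},{"tx":-2.5,"ty":-7.7,"tz":0,"rx":0,"ry":0,"rz":35,"fingers":0.74},{"tx":-2.4,"ty":-8.9,"tz":0,"rx":0,"ry":0,"rz":40,"fingers":0.74},{"tx":-2.3,"ty":-10.1,"tz":0,"rx":0,"ry":0,"rz":45,"fingers":0.74},{"tx":-2.0,"ty":-11.2,"tz":0,"rx":0,"ry":0,"rz":50,"fingers":0.74},{"tx":-2.0,"ty":-11.2,"tz":0,"rx":0,"ry":0,"rz":50,"fingers":0.74},{"tx":-2.0,"ty":-11.2,"tz":0,"rx":0,"ry":0,"rz":50,"fingers":0.74}]'
python3 - <<'E'
from h import *
S=np.array([.607,.029])
for n,b in(("scene",(200,190,380,420)),("side",(270,170,420,260))):look(n,b,S)
E
```

```text
time: 4.18
tool_pos: [0.4762, -0.0061, 0.0527]
orientation: [0.398, -3.116, -0.0]
ft_force: [-0.3, 0.2, 0.2]
gripper_width: 0.257
scene orange 110 [ 0.5248 -0.0017] dir [0.955 0.298] deg 17.3 len 0.035 mid [ 0.5219 -0.0026]
scene red 96 [0.6199 0.0744] dir [-0.211 -0.977] deg -102.2 len 0.035 mid [0.6198 0.0739]
scene green 204 [0.6731 0.0113] dir [-0.24  -0.971] deg -103.9 len 0.03 mid [0.6731 0.0111]
nut est -1.555
side orange 238 [0.5102 0.019 ] dir [-0.988 -0.156] deg -171.0 len 0.084 mid [0.4923 0.0162]
side red 63 [0.6185 0.0759] dir [0.177 0.984] deg 79.8 len 0.042 mid [0.6185 0.076 ]
side green 60 [0.6735 0.0121] dir [0.205 0.979] deg 78.2 len 0.032 mid [0.6735 0.0118]
nut est -1.579
```

```bash
python3 -m crank '[{"tx":-0.3,"ty":1.2,"tz":0,"rx":0,"ry":0,"rz":-5,"fingers":0.74},{"tx":-0.4,"ty":2.3,"tz":0,"rx":0,"ry":0,"rz":-10,"fingers":0.74},{"tx":-0.4,"ty":3.5,"tz":0,"rx":0,"ry":0,"rz":-15,"fingers":0.74},{"tx":-0.4,"ty":4.7,"tz":0,"rx":0,"ry":0,"rz":-20,"fingers":0.74},{"tx":-0.2,"ty":5.8,"tz":0,"rx":0,"ry":0,"rz":-25,"fingers":0.74},{"tx":0,"ty":7.0,"tz":0,"rx":0,"ry":0,"rz":-30,"fingers":0.74},{"tx":0.4,"ty":8.1,"tz":0,"rx":0,"ry":0,"rz":-35,"fingers":0.74},{"tx":0.8,"ty":9.2,"tz":0,"rx":0,"ry":0,"rz":-40,"fingers":0.74},{"tx":1.4,"ty":10.2,"tz":0,"rx":0,"ry":0,"rz":-45,"fingers":0.74},{"tx":2.0,"ty":11.2,"tz":0,"rx":0,"ry":0,"rz":-50,"fingers":0.74},{"tx":2.0,"ty":11.2,"tz":0,"rx":0,"ry":0,"rz":-50,"fingers":0.74},{"tx":2.0,"ty":11.2,"tz":0,"rx":0,"ry":0,"rz":-50,"fingers":0.74}]'
python3 - <<'E'
from h import *
S=np.array([.607,.029])
for n,b in(("scene",(200,190,380,420)),("side",(270,170,420,260))):look(n,b,S)
E
```

```text
time: 5.28
tool_pos: [0.4958, 0.1069, 0.0525]
orientation: [-0.945, -2.996, 0.0]
ft_force: [-0.5, -0.3, -0.7]
gripper_width: 0.26
scene orange 384 [0.5143 0.088 ] dir [ 0.821 -0.572] deg -34.9 len 0.096 mid [0.5076 0.0927]
scene red 119 [0.6489 0.0527] dir [-0.834 -0.552] deg -146.5 len 0.039 mid [0.6483 0.0523]
scene green 206 [0.6732 0.011 ] dir [-0.227 -0.974] deg -103.1 len 0.03 mid [0.6732 0.0111]
nut est -0.781
side orange 308 [0.497  0.1124] dir [-0.84   0.542] deg 147.2 len 0.105 mid [0.5051 0.1072]
side red 63 [0.647  0.0564] dir [0.81  0.587] deg 35.9 len 0.039 mid [0.6469 0.0563]
side green 60 [0.6735 0.0121] dir [0.205 0.979] deg 78.2 len 0.032 mid [0.6735 0.0118]
nut est -0.848
```

```bash
python3 -m crank '[{"tx":-0.6,"ty":-1.0,"tz":0,"rx":0,"ry":0,"rz":5,"fingers":0.74},{"tx":-1.2,"ty":-2.0,"tz":0,"rx":0,"ry":0,"rz":10,"fingers":0.74},{"tx":-1.6,"ty":-3.1,"tz":0,"rx":0,"ry":0,"rz":15,"fingers":0.74},{"tx":-2.0,"ty":-4.2,"tz":0,"rx":0,"ry":0,"rz":20,"fingers":0.74},{"tx":-2.3,"ty":-5.4,"tz":0,"rx":0,"ry":0,"rz":25,"fingers":0.74},{"tx":-2.4,"ty":-6.6,"tz":0,"rx":0,"ry":0,"rz":30,"fingers":0.74},{"tx":-2.5,"ty":-7.7,"tz":0,"rx":0,"ry":0,"rz":35,"fingers":0.74},{"tx":-2.4,"ty":-8.9,"tz":0,"rx":0,"ry":0,"rz":40,"fingers":0.74},{"tx":-2.3,"ty":-10.1,"tz":0,"rx":0,"ry":0,"rz":45,"fingers":0.74},{"tx":-2.0,"ty":-11.2,"tz":0,"rx":0,"ry":0,"rz":50,"fingers":0.74},{"tx":-2.0,"ty":-11.2,"tz":0,"rx":0,"ry":0,"rz":50,"fingers":0.74},{"tx":-2.0,"ty":-11.2,"tz":0,"rx":0,"ry":0,"rz":50,"fingers":0.74}]'
python3 -m crank '[{"tx":-0.3,"ty":1.2,"tz":0,"rx":0,"ry":0,"rz":-5,"fingers":0.74},{"tx":-0.4,"ty":2.3,"tz":0,"rx":0,"ry":0,"rz":-10,"fingers":0.74},{"tx":-0.4,"ty":3.5,"tz":0,"rx":0,"ry":0,"rz":-15,"fingers":0.74},{"tx":-0.4,"ty":4.7,"tz":0,"rx":0,"ry":0,"rz":-20,"fingers":0.74},{"tx":-0.2,"ty":5.8,"tz":0,"rx":0,"ry":0,"rz":-25,"fingers":0.74},{"tx":0,"ty":7.0,"tz":0,"rx":0,"ry":0,"rz":-30,"fingers":0.74},{"tx":0.4,"ty":8.1,"tz":0,"rx":0,"ry":0,"rz":-35,"fingers":0.74},{"tx":0.8,"ty":9.2,"tz":0,"rx":0,"ry":0,"rz":-40,"fingers":0.74},{"tx":0.8,"ty":9.2,"tz":0,"rx":0,"ry":0,"rz":-40,"fingers":0.74},{"tx":0.8,"ty":9.2,"tz":0,"rx":0,"ry":0,"rz":-40,"fingers":0.74}]'
python3 - <<'E'
from h import *
S=np.array([.607,.029])
for n,b in(("scene",(200,190,380,420)),("side",(270,170,420,260))):
    im,c,o=look(n,b,S)
    if n=="scene":cv2.imwrite("pics/s4.png",cv2.resize(im[260:430,200:400,::-1],None,fx=4,fy=3.5,interpolation=cv2.INTER_CUBIC))
E
```

```text
time: 6.38
tool_pos: [0.4759, -0.0064, 0.0527]
orientation: [-0.399, 3.116, 0.0]
ft_force: [-0.2, 1.1, -0.5]
gripper_width: 0.26
time: 7.22
tool_pos: [0.4837, 0.0868, 0.0526]
orientation: [-0.681, -3.066, -0.0]
ft_force: [-0.2, -0.2, -0.1]
gripper_width: 0.257
scene orange 384 [0.5054 0.0709] dir [ 0.923 -0.384] deg -22.6 len 0.232 mid [0.5689 0.0445]
scene red 124 [0.6566 0.0293] dir [0.998 0.064] deg 3.7 len 0.038 mid [0.6562 0.0293]
scene green 211 [0.6733 0.0112] dir [-0.232 -0.973] deg -103.4 len 0.03 mid [0.6732 0.0111]
nut est -0.268
side orange 259 [0.5134 0.0817] dir [-0.979  0.205] deg 168.2 len 0.197 mid [0.5288 0.0785]
side red 56 [0.6554 0.0333] dir [-0.994 -0.108] deg -173.8 len 0.038 mid [0.6554 0.0333]
side green 38 [0.6726 0.0066] dir [0.3   0.954] deg 72.5 len 0.02 mid [0.6726 0.0065]
nut est -0.418
```

View pics/s4.png

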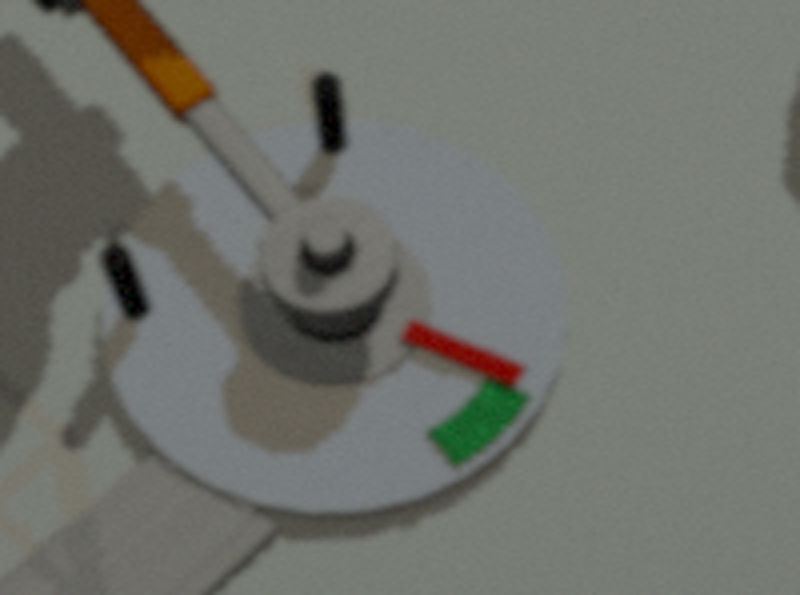

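The pointer, at (405–520, 325–380) in the crop, lies just short of the green zone at (430–525, 380–465). That puts the nut at about −0.33 rad, so I'll drive 16° more in the same direction.

```bash
python3 -m crank '[{"tx":0.2,"ty":0.4,"tz":0,"rx":0,"ry":0,"rz":-2,"fingers":0.74},{"tx":0.4,"ty":0.8,"tz":0,"rx":0,"ry":0,"rz":-4,"fingers":0.74},{"tx":0.9,"ty":1.6,"tz":0,"rx":0,"ry":0,"rz":-8,"fingers":0.74},{"tx":1.5,"ty":2.4,"tz":0,"rx":0,"ry":0,"rz":-12,"fingers":0.74},{"tx":1.8,"ty":2.8,"tz":0,"rx":0,"ry":0,"rz":-14,"fingers":0.74},{"tx":2.1,"ty":3.1,"tz":0,"rx":0,"ry":0,"rz":-16,"fingers":0.74},{"tx":2.1,"ty":3.1,"tz":0,"rx":0,"ry":0,"rz":-16,"fingers":0.74},{"tx":2.1,"ty":3.1,"tz":0,"rx":0,"ry":0,"rz":-16,"fingers":0.74}]'
python3 - <<'E'
from h import *
S=np.array([.607,.029])
for n,b in(("scene",(200,190,380,420)),("side",(270,170,420,260))):
    im,c,o=look(n,b,S)
    if n=="scene":cv2.imwrite("pics/s5.png",cv2.resize(im[260:430,200:400,::-1],None,fx=4,fy=3.5,interpolation=cv2.INTER_CUBIC))
E
```

```text
time: 7.98
tool_pos: [0.5046, 0.1167, 0.0525]
orientation: [-1.103, -2.941, 0.001]
ft_force: [-0.9, -1.2, 0.5]
gripper_width: 0.26
scene orange 402 [0.5284 0.0914] dir [ 0.834 -0.552] deg -33.5 len 0.243 mid [0.5756 0.0602]
scene red 120 [0.6552 0.0175] dir [ 0.982 -0.19 ] deg -11.0 len 0.038 mid [0.6551 0.0175]
scene green 129 [0.6733 0.0086] dir [-0.287 -0.958] deg -106.7 len 0.029 mid [0.6739 0.0106]
nut est -0.064
side orange 392 [0.4919 0.1329] dir [-0.86   0.511] deg 149.3 len 0.192 mid [0.534  0.1078]
side red 53 [0.6544 0.0212] dir [-0.984  0.176] deg 169.9 len 0.04 mid [0.6547 0.0211]
side green 24 [0.6747 0.0157] dir [0.184 0.983] deg 79.4 len 0.032 mid [0.674  0.0117]
nut est -0.031
```

View pics/s5.png

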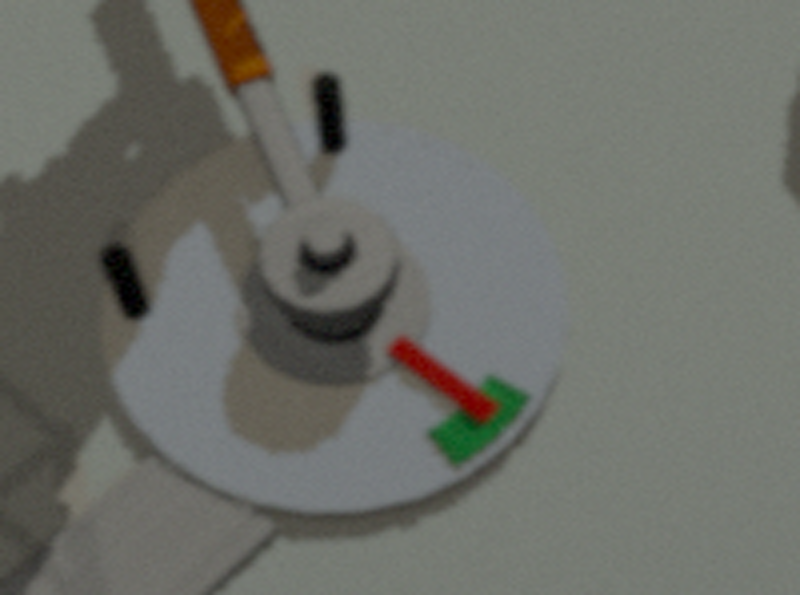

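The pointer now lies inside the green zone, with its tip at (490,410) in the crop. All estimates fall between −0.03 and −0.1 rad. I'll open the fingers and lift away.

```bash
python3 -m crank '[{"tx":0,"ty":0,"tz":0,"rx":0,"ry":0,"rz":0,"fingers":0.3},{"tx":0,"ty":0,"tz":0,"rx":0,"ry":0,"rz":0,"fingers":0.3},{"tx":0,"ty":0,"tz":0,"rx":0,"ry":0,"rz":0,"fingers":0.3},{"tx":0,"ty":0,"tz":0,"rx":0,"ry":0,"rz":0,"fingers":0.3},{"tx":0,"ty":0,"tz":0,"rx":0,"ry":0,"rz":0,"fingers":0.3},{"tx":0,"ty":0,"tz":2,"rx":0,"ry":0,"rz":0,"fingers":0.3},{"tx":0,"ty":0,"tz":5,"rx":0,"ry":0,"rz":0,"fingers":0.3},{"tx":0,"ty":0,"tz":9,"rx":0,"ry":0,"rz":0,"fingers":0.3},{"tx":0,"ty":0,"tz":13,"rx":0,"ry":0,"rz":0,"fingers":0.3},{"tx":-3,"ty":0,"tz":16,"rx":0,"ry":0,"rz":0,"fingers":0.3},{"tx":-6,"ty":0,"tz":18,"rx":0,"ry":0,"rz":0,"fingers":0.3},{"tx":-9,"ty":0,"tz":18,"rx":0,"ry":0,"rz":0,"fingers":0.3},{"tx":-9,"ty":0,"tz":18,"rx":0,"ry":0,"rz":0,"fingers":0.3},{"tx":-9,"ty":0,"tz":18,"rx":0,"ry":0,"rz":0,"fingers":0.3},{"tx":-9,"ty":0,"tz":18,"rx":0,"ry":0,"rz":0,"fingers":0.3}]'
python3 - <<'E'
from h import *
S=np.array([.607,.029])
for n,b in(("scene",(200,190,380,420)),("side",(270,170,420,260))):
    im,c,o=look(n,b,S)
    if n=="scene":cv2.imwrite("pics/s6.png",im[:,:,::-1])
E
```

```text
time: 9.33
tool_pos: [0.4155, 0.1171, 0.2327]
orientation: [1.105, 2.94, 0.001]
ft_force: [-0.1, -0.6, -0.4]
gripper_width: 0.697
scene orange 165 [0.5217 0.0939] dir [ 0.841 -0.541] deg -32.7 len 0.26 mid [0.5682 0.064 ]
scene red 123 [0.6544 0.0175] dir [ 0.979 -0.203] deg -11.7 len 0.039 mid [0.6554 0.0173]
scene green 135 [0.6733 0.0087] dir [-0.279 -0.96 ] deg -106.2 len 0.03 mid [0.674 0.011]
nut est -0.06
side orange 596 [0.5056 0.1204] dir [-0.801  0.599] deg 143.2 len 0.183 mid [0.5297 0.1024]
side red 53 [0.6544 0.0212] dir [-0.984  0.176] deg 169.9 len 0.04 mid [0.6547 0.0211]
side green 24 [0.6747 0.0157] dir [0.184 0.983] deg 79.4 len 0.032 mid [0.674  0.0117]
nut est -0.031
```

View pics/s6.png

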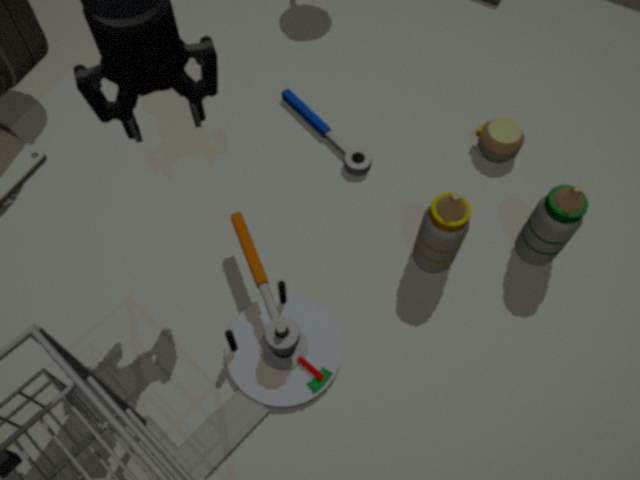

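The gripper is clear at (150,90), the pointer tip sits in the green zone at (320,378), and the spare is unmoved at (285–365, 95–165).

```bash
python3 -c "
from plant import *
print(finish_job())"
```

```text
the job is handed in; nothing more can be done
None
```

I tightened the nut with two clockwise strokes of the orange ratchet spanner, finishing the second with a 16° top-up after a look. Then I opened the fingers, lifted clear and handed the job in at about 9.4 s of robot time.

- **Nut position:** my last checks put the nut at about −0.06 rad (scene camera) and −0.03 rad (side camera). The direction of the pointer bar suggests nearer −0.1. These differ by a few hundredths, mostly because the pointer hides part of the green zone, but all are within ±0.2.
- **Spare and gripper:** the blue spare spanner shows at the same pixels as at the start. The gripper touches nothing, and the wrist force read about zero.
- **Refused move:** my first move was refused because I had left out keys in the rows. The arm did not move, and I resent it with every key.

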